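# Pour the beech dowels onto the grooved gluing rack

### The arm

A 6-joint arm with a two-finger parallel gripper is mounted at the origin on the work surface. World frame = base frame: x ahead of the robot, y to its left, z up, the work surface at z = 0. Lengths are in m, angles in rad, forces in N, time in s.
With the tool pointing down it reaches from about 0.35 to 0.975 m from the base axis. Payload 4.9 kg.
Tool frame: the origin (TCP) lies between the finger pads; the fingertips stand 22 mm ahead of it and the grasp point (between the pads) lies 3 mm ahead of it; z points along the fingers, y is the line along which they close (so a half turn about z gives the same grasp; the last joint's range is limited). The gripper opens to 85 mm and grips with 20 to 120 N. Pads are 22 mm wide; open, the fingers measure 114 mm over their backs; the gripper's body (76 mm by 85 mm) begins 54 mm behind the grasp point. The pads swing forward as they close: fully open they stand 13 mm farther back than shut.
Start: joints at [-1.243, 0.053, 1.613, -0, 1.476, -0.119], TCP at [0.27, -0.564, 0.223] pointing down, gripper open.
Joint ranges: [-3.01, 3.01], [-1.01, 2.22], [0.06, 2.58], [-1.02, 4.17], [0.09, 2.62], [-3.14, 3.14]. Speed limits (rad/s): [2.57, 2.57, 3.14, 3.14, 3.14, 3.14].

### API

Orientations are given as a unit quaternion [w, x, y, z].
In Python, from plant import state, grab_frame, get_calibration, job_done, recognise, regions_of gives the robot as it stands.
- The arm moves only by the tool apply_moves, never from a script. Its argument "targets" is a list of rows, each an object with "translation": the shift along the tool's x, y, z normalised to -1 to 1, where 1 is 100 mm, a list of three; "twist": the turn about the tool's z normalised to -1 to 1, where 1 is 0.1 rad; "hand": the opening, from 0 (shut) to 1 (fully open). A call has 1 to 8 rows; each row shifts and turns the commanded pose from where the row before left it, along the tool's axes as they then stand; what a row does not reach is not made up. A row lasts 1/10 s, in which the tool goes at most 50 mm and 8.59 degrees, less where a joint would pass 70% of its speed; a pose out of reach is approached as far as the arm can. A call with a number of a shift or a turn outside -1 to 1 is refused whole. A call with a gripper value outside its range is refused whole. The fingers move at their own pace and stop on an object; the grip force is fixed at half the most. Time passes only in rows, so rows that do not move let the fingers close. It gives the time, the measured TCP pose, the force, the opening and the grip force at its end, in the units of the state.
- state(): the state, without advancing time (a new reading comes with each control period).
- grab_frame(name): name is "side" or "top"; returns the picture (384x512x3 uint8, red, green, blue); there is no depth.
- get_calibration(name): a dict with "camera_matrix" (3x3 intrinsics, pixels), "D" ([k1, k2, p1, p2, k3] as OpenCV has them; the pictures are not rectified), "pose" (4x4, takes a point from camera to world coordinates). Camera axes: x right, y up, looking along -z (the intrinsics and any distortion apply to the point x, -y, -z); pixel columns grow to the right and rows downward; lengths in m; the calibration is good to about 2 mm. A picture is of the moment at which its call begins. get_calibration takes no time and is no camera call.
- job_done(): hands the job in; it is judged then, once.
Trained networks look in the newest picture that a camera, given by its name, has taken for a name from the list of things; names that differ only in an ending like _2 or _b are one class to them, and where a whole thing is asked for, a point or a joint stands for the part that bears it (a point fixed in the world has none). Each returns a list of dicts, best first, with "score" (0 to 1); they miss things now and then, are a little off and sometimes report something else, mostly with a low value. They report only what shows in the picture. A call takes as long as a camera call. They do not tell look-alikes from the thing itself.
- recognise(camera, query): "point" ([x, y, z] in m, in world coordinates, good to about 4 mm: the middle of the surface that is visible of it).
- regions_of(camera, query): "pixels" (384x512 bool, what is visible of it).
The state is a dict: "time": time; "joint_pos": joint angles; "joint_vel": joint speeds; "joint_efforts": joint torques, N m; "tool_pos": TCP position; "tool_rot": TCP orientation; "contact_force": force on the tool from outside, world axes, zero at the start; "ft_torque": the same for the moment, N m; "gripper_width": opening from 0.0 (shut) to 1.0 (fully open); "grasp_force": force on a finger pad.
Only numpy, scipy, OpenCV 4.12 (cv2) and the standard library are available. Lean on these libraries where they do the work, as an engineer would, in place of code of your own. Each camera call takes 0.05 s, during which the arm holds its last target. There are 200 camera calls.

### The job

Lift the white scoop that holds the two round beech dowels and tip it, lip low over the ramp of the grooved wooden rack, so that both dowels roll out and settle in the rack's grooves, one to a groove. Pour them without touching them with the fingers or dropping or flinging them, then stand the empty scoop upright on the bench and let go.

Things in the scene. Friction and masses are not known exactly. Their poses are not given: they have to be found in the camera images.
- scoop: White scoop 70 x 108 x 38 mm (x,y,z), 160 g, holding the dowels. Origin: underside centre, z up. Open front at -x: lip edge x=-35, z=20; floor sinks 12 deg to z=6 at the back wall, x=30. Tip lip-down 35-45 deg to pour. Dark handle slab at the back, x 30 to 44, y -20 to 20, top z=88: pinch along x at z=68 (dowel tops z=30). A blue scoop with square strips is not wanted.
- rack: Wooden rack 180 x 140 mm, fixed. Origin on its underside, z up; x -87 to 93. Its bed slopes 11 deg down to -x, with six V grooves along y, 17.5 apart: a dowel at rest in one has its centre at x=-55 to 32, z=20 to 37. Ramp climbs from x=42, z=34 to x=93, z=53: pour there, towards -x, scoop at the rack's yaw. Side walls: inner faces y=-65, 65, top z=58; stop block at x=-67, top z=40.
- dowel_a: Round pale beech dowel, 16 mm in diameter, 90 mm long, 14 g. Origin at its centre, axis along its own y. It starts in the white scoop against the back wall, lying along the scoop's y.
- dowel_b: Second beech dowel, the same; it starts in the white scoop beside the first, nearer the lip.
Things that resemble listed ones, but are neither listed nor needed, are in the scene too. What is shaped like the dowel_b but blue or yellow is not meant.

How it is judged:
On the way, in this order (a step that is already met when the one before it is completed fails the run):
1. the white scoop is lifted clear of the bench with both dowels still in it (height (world z) of scoop above 0.03 m and distance between each of dowel_a, dowel_b and scoop below 0.05 m), for 0.2 s.
2. both dowels lie still in grooves of the rack (z of dowel_a in the frame of rack between 0.01 and 0.04 m and x of dowel_a in the frame of rack between -0.058 and 0.037 m and y of dowel_a in the frame of rack between -0.03 and 0.03 m and angle between the y axis of each of dowel_a, dowel_b and the y axis of rack, either way round below 0.17 rad and z of dowel_b in the frame of rack between 0.01 and 0.04 m and x of dowel_b in the frame of rack between -0.058 and 0.037 m and y of dowel_b in the frame of rack between -0.03 and 0.03 m and linear speed of each of dowel_a, dowel_b below 0.03 m/s), for 0.2 s.
At the end, for the whole second after the job is handed in: Both dowels lie at rest in grooves of the rack (centre 10 to 40 mm above its underside, x -58 to 37 mm, within 30 mm of its middle line and 10 degrees of the grooves); the white scoop stands at rest on the bench (within 10 mm), upright within 10 degrees (z of dowel_a in the frame of rack between 0.01 and 0.04 m and x of dowel_a in the frame of rack between -0.058 and 0.037 m and y of dowel_a in the frame of rack between -0.03 and 0.03 m and angle between the y axis of each of dowel_a, dowel_b and the y axis of rack, either way round below 0.17 rad and z of dowel_b in the frame of rack between 0.01 and 0.04 m and x of dowel_b in the frame of rack between -0.058 and 0.037 m and y of dowel_b in the frame of rack between -0.03 and 0.03 m and linear speed of each of dowel_a, dowel_b, scoop below 0.02 m/s and angle between scoop's own z axis and vertical below 0.17 rad and height (world z) of scoop between -0.01 and 0.01 m); the robot touches nothing.
It fails at once if a dowel is touched by the fingers (more than 1 N) (contact force between the fingers and dowel_a above 1 N or contact force between the fingers and dowel_b above 1 N).
It fails at once if a dowel is dropped or flung (moves faster than 1.4 m/s) (linear speed of any of dowel_a, dowel_b above 1.4 m/s).
It also fails if it takes over 61 s, if anything falls off the work surface, if the arm or the gripper's body presses on something with over 40 N, if the wrist force passes 120 N, or if a joint passes its speed limit or range.

## Working session

There is one attempt and no reset: what is moved stays moved. The work goes in short steps, Python scripts to look and compute and a tool call to move; the robot and the scene stay as the last step left them, time stands still between calls to the robot, and variables do not carry over. Pictures are saved under pics/ and viewed, at most 10 in all, crops included, and the job is handed in when it is done.

Besides the shell and the picture viewer there is one more tool, called after "Call:" in YAML: its name, and indented under it one key for each argument. apply_moves: Moves the arm, as the interface text tells. Its arguments: {"type":"object","properties":{"targets":{"type":"array"}},"required":["targets"]}

```bash
mkdir -p pics; ls
cat > h.py <<'E'
import numpy as np, cv2
from plant import *
def ray(cam,u,v):
    c=get_calibration(cam);K=np.array(c["camera_matrix"],float);T=np.array(c["pose"],float)
    p=cv2.undistortPoints(np.array([[[u,v]]],float),K,np.array(c["D"],float))[0,0]
    return T[:3,3],T[:3,:3]@np.array([p[0],-p[1],-1.])
def onz(cam,u,v,z):
    o,d=ray(cam,u,v);return o+d*(z-o[2])/d[2]
def proj(cam,P):
    c=get_calibration(cam);T=np.linalg.inv(np.array(c["pose"],float))
    q=(np.atleast_2d(P)@T[:3,:3].T+T[:3,3])*[1,-1,-1]
    return cv2.projectPoints(q,np.zeros(3),np.zeros(3),np.array(c["camera_matrix"],float),np.array(c["D"],float))[0][:,0]
def snap(cam,name,crop=None,s=1):
    im=grab_frame(cam)[:,:,::-1]
    if crop: x0,y0,x1,y1=crop; im=im[y0:y1,x0:x1]
    cv2.imwrite(f"pics/{name}.png",cv2.resize(im,None,fx=s,fy=s,interpolation=cv2.INTER_CUBIC))
E
python3 - <<'E'
from h import *
a=grab_frame("top")[:,:,::-1];b=grab_frame("side")[:,:,::-1]
cv2.imwrite("pics/both.png",cv2.resize(np.hstack([a,b]),None,fx=.78,fy=.78)) ; cv2.imwrite("pics/top.png",cv2.resize(a,None,fx=1.5,fy=1.5))
for cam in("top","side"):
    print(cam,np.array(get_calibration(cam)["pose"]).round(3).tolist())
    for q in("scoop","rack","dowel_a"):
        print(cam,q,[(round(r["score"],2),np.round(r["point"],3).tolist(),proj(cam,r["point"])[0].round().tolist()) for r in recognise(cam,q)])
print(state())
E
```

```text
pics
top [[-0.003, 0.981, -0.194, 0.36], [-1.0, -0.007, -0.019, -0.006], [-0.02, 0.194, 0.981, 0.828], [0.0, 0.0, 0.0, 1.0]]
top scoop [(0.67, [0.501, 0.022, 0.02], [242.0, 201.0])]
top rack [(0.57, [0.463, 0.233, 0.034], [140.0, 219.0])]
top dowel_a [(0.89, [0.51, 0.018, 0.022], [244.0, 197.0]), (0.8, [0.631, -0.062, 0.019], [281.0, 142.0]), (0.63, [0.379, 0.013, 0.013], [247.0, 260.0]), (0.63, [0.64, 0.064, 0.013], [223.0, 139.0]), (0.52, [0.528, 0.017, 0.021], [244.0, 188.0])]
side [[0.994, 0.064, -0.086, 0.461], [-0.106, 0.49, -0.865, -0.624], [-0.014, 0.869, 0.494, 0.438], [0.0, 0.0, 0.0, 1.0]]
side scoop [(0.56, [0.503, 0.002, 0.021], [247.0, 221.0])]
side rack [(0.88, [0.467, 0.174, 0.038], [222.0, 170.0])]
side dowel_a [(0.72, [0.533, 0.021, 0.022], [263.0, 213.0]), (0.72, [0.38, 0.008, 0.01], [177.0, 229.0]), (0.71, [0.642, 0.056, 0.01], [317.0, 205.0]), (0.7, [0.512, 0.024, 0.029], [251.0, 210.0]), (0.68, [0.631, -0.07, 0.016], [328.0, 242.0])]
{'time': 0.4, 'joint_pos': array([-1.24300540e+00,  5.28227225e-02,  1.61309328e+00, -1.32252588e-05,
        1.47598536e+00, -1.18982821e-01]), 'joint_vel': array([-5.14105781e-04, -1.94398618e-03, -7.94992785e-04,  7.94511504e-04,
        7.57842659e-05, -6.76246686e-04]), 'joint_efforts': array([-6.33875152e-04, -3.93053305e+01, -3.69811213e+01, -2.03368040e-04,
        2.45358387e-03, -4.82385886e-06]), 'tool_pos': array([ 0.27001008, -0.56355363,  0.22301184]), 'tool_rot': array([-1.52826466e-04,  9.75152587e-01,  2.21534213e-01, -2.26328044e-05]), 'contact_force': array([-0.84252703,  0.24492679, -0.08260799]), 'ft_torque': array([-0.00198347, -0.03453801, -0.04004619]), 'grasp_force': 0.0, 'gripper_width': 0.9977986073279068}
```

View pics/top.png

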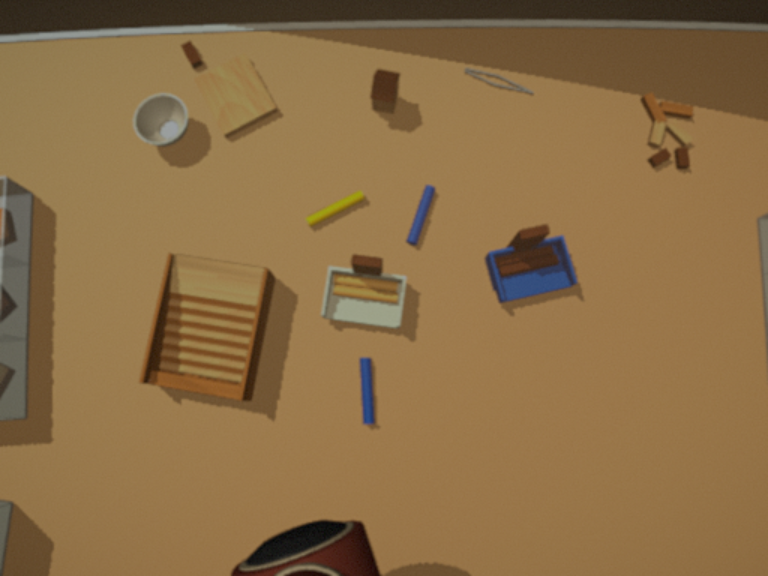

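View pics/both.png

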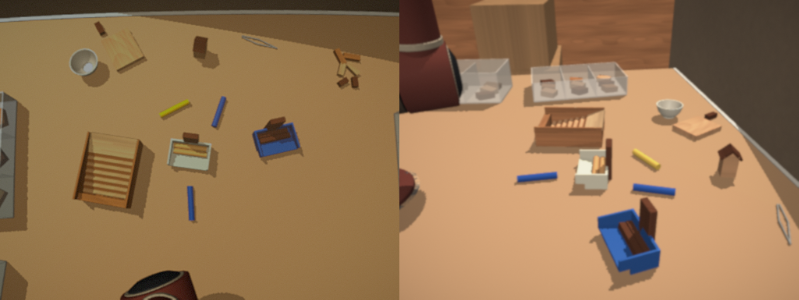

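Run:
```python
from h import *
snap("top","crop",(90,160,290,275),4)
snap("side","crops",(160,140,320,260),5)
from scipy.spatial.transform import Rotation as R
s=state();print(R.from_quat(s["tool_rot"],scalar_first=True).as_matrix().round(3).tolist())
```

```text
[[0.902, 0.432, -0.0], [0.432, -0.902, 0.0], [0.0, -0.0, -1.0]]
```

View pics/crop.png

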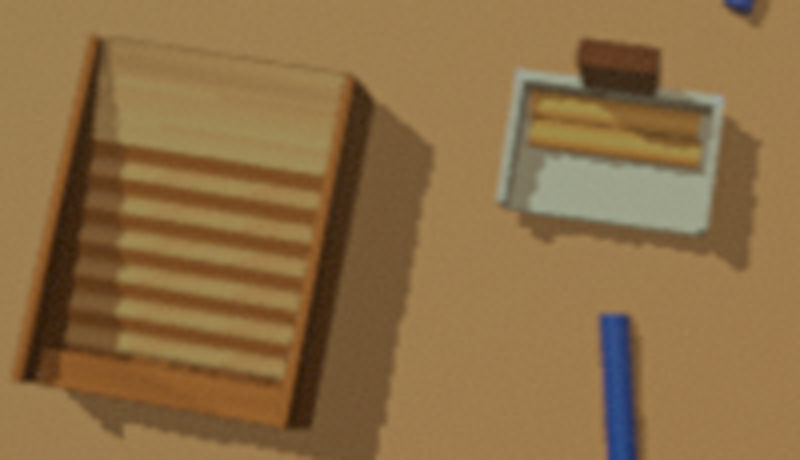

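Call:
apply_moves:
  targets:
    - {"translation": [0, -0.5, 0], "twist": 0, "hand": 1}
    - {"translation": [0, -0.5, 0], "twist": 0, "hand": 1}
    - {"translation": [0, -0.5, 0], "twist": 0, "hand": 1}
    - {"translation": [0, -0.5, 0], "twist": 0, "hand": 1}

```text
time: 0.9
tool_pos: [0.1829, -0.3816, 0.2229]
tool_rot: [-0.0, 0.975, 0.222, -0.0]
contact_force: [0.2, 0.8, 0.2]
gripper_width: 0.998
grasp_force: 0.0
```

Call:
apply_moves:
  targets:
    - {"translation": [0, -0.5, 0], "twist": 0, "hand": 1}
    - {"translation": [0, -0.5, 0], "twist": 0, "hand": 1}
    - {"translation": [0, -0.5, 0], "twist": 0, "hand": 1}
    - {"translation": [0, -0.5, 0], "twist": 0, "hand": 1}
    - {"translation": [0, -0.5, 0], "twist": 0, "hand": 1}

```text
time: 1.4
tool_pos: [0.1071, -0.2236, 0.2281]
tool_rot: [-0.029, 0.975, 0.221, -0.006]
contact_force: [0.8, -0.7, 0.0]
gripper_width: 1.003
grasp_force: 0.0
```

```bash
python3 -c "
from plant import *
s=state();print(s['joint_pos'].round(3),s['tool_pos'],s['tool_rot'].round(4))"
```

```text
[-1.41  -1.01   2.343 -0.016  1.865 -0.289] [ 0.10705154 -0.22361851  0.22813608] [-0.0288  0.9748  0.2209 -0.0059]
```

Call:
apply_moves:
  targets:
    - {"translation": [0, 0.5, 0], "twist": 0, "hand": 1}
    - {"translation": [0, 0.5, 0], "twist": 0, "hand": 1}
    - {"translation": [0, 0.5, 0], "twist": 0, "hand": 1}

```text
time: 1.7
tool_pos: [0.172, -0.3592, 0.2239]
tool_rot: [-0.024, 0.975, 0.222, -0.006]
contact_force: [-0.3, -0.3, 2.3]
gripper_width: 1.002
grasp_force: 0.0
```

```bash
python3 -c "
from plant import *
s=state();print(s['joint_pos'].round(3),s['tool_pos'],s['tool_rot'].round(4))"
```

```text
[-1.304 -0.496  2.077 -0.01   1.609 -0.181] [ 0.17203996 -0.3592408   0.22386238] [-0.0241  0.9748  0.2215 -0.0059]
```

Call:
apply_moves:
  targets:
    - {"translation": [0, 0.5, 0], "twist": 0, "hand": 1}
    - {"translation": [0, 0.5, 0], "twist": 0, "hand": 1}
    - {"translation": [0, 0.5, 0], "twist": 0, "hand": 1}
    - {"translation": [0, 0.5, 0], "twist": 0, "hand": 1}
    - {"translation": [0, 0.5, 0], "twist": 0, "hand": 1}
    - {"translation": [0, 0.5, 0], "twist": 0, "hand": 1}
    - {"translation": [0, 0.5, 0], "twist": 0, "hand": 1}
    - {"translation": [0, 0.5, 0], "twist": 0, "hand": 1}

```text
time: 2.5
tool_pos: [0.3445, -0.7193, 0.2012]
tool_rot: [-0.026, 0.975, 0.221, -0.006]
contact_force: [0.5, -1.6, 0.0]
gripper_width: 0.997
grasp_force: 0.0
```

Call:
apply_moves:
  targets:
    - {"translation": [0, 0.5, 0], "twist": 0, "hand": 1}
    - {"translation": [0, 0.5, 0], "twist": 0, "hand": 1}
    - {"translation": [0, 0.5, 0], "twist": 0, "hand": 1}
    - {"translation": [0, 0.5, 0], "twist": 0, "hand": 1}
    - {"translation": [0, 0.5, 0], "twist": 0, "hand": 1}
    - {"translation": [0, 0.5, 0], "twist": 0, "hand": 1}

```text
time: 3.1
tool_pos: [0.4363, -0.9123, 0.1676]
tool_rot: [-0.011, 0.975, 0.221, -0.002]
contact_force: [0.1, 0.1, 1.0]
gripper_width: 0.999
grasp_force: 0.0
```

```bash
cat > st.py <<'E'
from h import *
from scipy.spatial.transform import Rotation as R
s=state();m=R.from_quat(s["tool_rot"],scalar_first=True).as_matrix();j=s["joint_pos"]
print(s["time"],"j",j.round(3),"p",s["tool_pos"].round(4),"r",np.hypot(*s["tool_pos"][:2]).round(3),"pitchsum-pi",(j[1]+j[2]+j[4]-np.pi).round(3))
print("axes x,y,z:",m.T.round(3).tolist(),"w",s["gripper_width"],"F",s["contact_force"].round(1))
E
python3 st.py
```

```text
3.1 j [-1.198e+00  1.236e+00  5.500e-02 -1.000e-03  1.874e+00 -7.400e-02] p [ 0.4363 -0.9123  0.1676] r 1.011 pitchsum-pi 0.023
axes x,y,z: [[0.902, 0.432, 0.001], [0.432, -0.902, -0.023], [-0.009, 0.021, -1.0]] w 0.9994346066500709 F [0.1 0.1 1. ]
```

```bash
cat > fit.py <<'E'
from h import *
from scipy.optimize import least_squares
def P(q,pts):
    c,s=np.cos(q[2]),np.sin(q[2]);p=np.array(pts)/1e3
    return np.c_[q[0]+c*p[:,0]-s*p[:,1],q[1]+s*p[:,0]+c*p[:,1],p[:,2]]
def fit(name,pts,px,q0,cam="top"):
    f=lambda q:(proj(cam,P(q,pts))-px).ravel()
    r=least_squares(f,q0,loss="soft_l1");print(name,r.x.round(4),"deg",np.degrees(r.x[2]).round(1),"res px",f(r.x).round(1));return r.x
c=lambda l:np.array(l)/4+[90-.4,160-.4]
if __name__=="__main__":
    R=[(93,70,58),(93,-70,58),(-87,70,58),(-87,-70,58)]
    q1=fit("rack",R,c([(90,37),(356,76),(13,380),(290,428)]),[.47,.23,-.1])
    S=[(35,54,38),(35,-54,38),(-35,54,20),(-35,-54,20),(44,20,88),(44,-20,88)]
    q2=fit("scoop",S,c([(516,70),(723,96),(498,207),(708,234),(582,39),(661,48)]),[.5,.02,-.1])
    np.savez("q.npz",rack=q1,scoop=q2)
    im=cv2.imread("pics/crops.png")
    for q,L in((q1,R+[(93,65,53),(42,65,34),(42,-65,34),(93,-65,53)]),(q2,S+[(-35,54,0),(-35,-54,0)])):
        for u,v in proj("side",P(q,L)): cv2.circle(im,(int((u-160+.4)*5),int((v-140+.4)*5)),3,(0,255,0),1)
    cv2.imwrite("pics/ov.png",im)
E
python3 fit.py
```

```text
rack [ 0.462   0.2339 -0.1569] deg -9.0 res px [ 0.4 -0.5 -0.2 -0.5  0.4  0.7 -0.6  0.3]
scoop [ 0.5068  0.0209 -0.1377] deg -7.9 res px [ 0.4  0.1  0.2  0.1  0.7  0.1 -0.5  0.2 -0.7 -0.4 -0.1 -0.1]
```

View pics/ov.png

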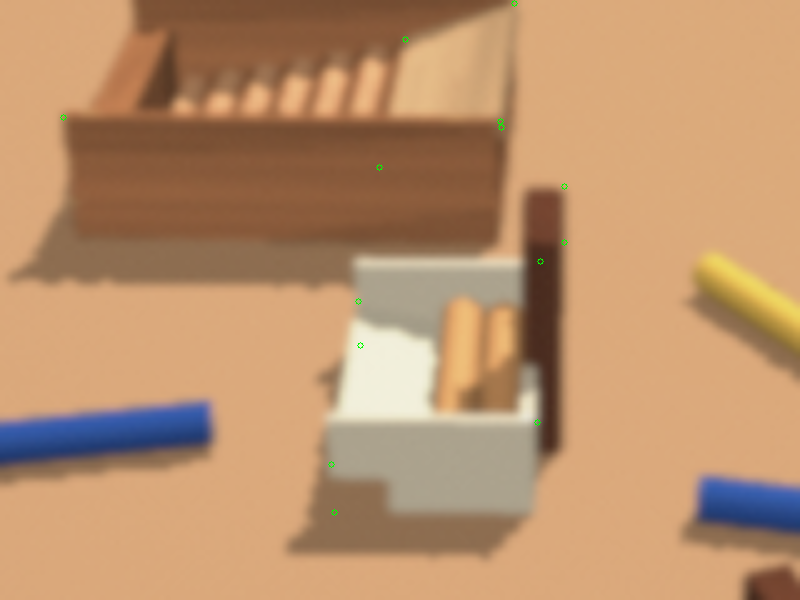

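Call:
apply_moves:
  targets:
    - {"translation": [0, -0.48, -0.06], "twist": 0, "hand": 1}
    - {"translation": [0, -0.48, -0.06], "twist": 0, "hand": 1}
    - {"translation": [0, -0.48, -0.06], "twist": 0, "hand": 1}
    - {"translation": [0, -0.48, -0.06], "twist": 0, "hand": 1}
    - {"translation": [0, -0.48, -0.06], "twist": 0, "hand": 1}
    - {"translation": [0, -0.48, -0.06], "twist": 0, "hand": 1}
    - {"translation": [0, -0.48, -0.06], "twist": 0, "hand": 1}

```text
time: 3.8
tool_pos: [0.3111, -0.6525, 0.2222]
tool_rot: [-0.006, 0.975, 0.222, -0.001]
contact_force: [0.4, -0.2, 0.3]
gripper_width: 0.999
grasp_force: 0.0
```

Call:
apply_moves:
  targets:
    - {"translation": [0, 0, 0], "twist": -1, "hand": 1}
    - {"translation": [0, 0, 0], "twist": -1, "hand": 1}
    - {"translation": [0, 0, 0], "twist": -1, "hand": 1}
    - {"translation": [0, 0, 0], "twist": -1, "hand": 1}
    - {"translation": [0, 0, 0], "twist": -1, "hand": 1}
    - {"translation": [0, 0, 0], "twist": -1, "hand": 1}
    - {"translation": [0, 0, 0], "twist": -1, "hand": 1}
    - {"translation": [0, 0, 0], "twist": -1, "hand": 1}

```text
time: 4.6
tool_pos: [0.3121, -0.6545, 0.2219]
tool_rot: [-0.006, 0.811, 0.585, 0.001]
contact_force: [0.4, 0.8, -1.3]
gripper_width: 0.998
grasp_force: 0.0
```

Call:
apply_moves:
  targets:
    - {"translation": [0, 0, 0], "twist": -1, "hand": 1}
    - {"translation": [0, 0, 0], "twist": -0.86, "hand": 1}
    - {"translation": [0, 0, 0], "twist": 0, "hand": 1}
    - {"translation": [0, 0, 0], "twist": 0, "hand": 1}

```text
time: 5.0
tool_pos: [0.3121, -0.6545, 0.2219]
tool_rot: [-0.006, 0.755, 0.656, 0.002]
contact_force: [0.4, -0.0, -0.3]
gripper_width: 1.002
grasp_force: 0.0
```

```bash
cat > go.py <<'E'
import sys
from h import *
from scipy.spatial.transform import Rotation as R
exec(open("st.py").read())
t=np.array([float(a) for a in sys.argv[1:4]])
print("yaw of tool y",np.degrees(np.arctan2(m[1,1],m[0,1])).round(2),"shift mm in tool axes",(m.T@(t-s["tool_pos"])*1e3).round(1))
E
python3 go.py .5434 .0158 .20
```

```text
5.0 j [-1.228e+00  2.930e-01  1.346e+00 -1.000e-03  1.516e+00 -1.088e+00] p [ 0.3121 -0.6545  0.2219] r 0.725 pitchsum-pi 0.013
axes x,y,z: [[0.139, 0.99, 0.011], [0.99, -0.139, -0.007], [-0.006, 0.012, -1.0]] w 1.0019862263845478 F [ 0.4 -0.  -0.3]
yaw of tool y -8.01 shift mm in tool axes [695.7 135.9  28.6]
```

Call:
apply_moves:
  targets:
    - {"translation": [0.464, 0.09, 0], "twist": 0, "hand": 1}
    - {"translation": [0.464, 0.09, 0], "twist": 0, "hand": 1}
    - {"translation": [0.464, 0.09, 0], "twist": 0, "hand": 1}
    - {"translation": [0.464, 0.09, 0], "twist": 0, "hand": 1}
    - {"translation": [0.464, 0.09, 0], "twist": 0, "hand": 1}
    - {"translation": [0.464, 0.09, 0], "twist": 0, "hand": 1}
    - {"translation": [0.464, 0.09, 0], "twist": 0, "hand": 1}
    - {"translation": [0.464, 0.09, 0], "twist": 0, "hand": 1}

```text
time: 5.8
tool_pos: [0.4348, -0.295, 0.2258]
tool_rot: [-0.006, 0.755, 0.656, 0.002]
contact_force: [0.5, -0.5, 0.0]
gripper_width: 0.998
grasp_force: 0.0
```

Call:
apply_moves:
  targets:
    - {"translation": [0.464, 0.09, 0], "twist": 0, "hand": 1}
    - {"translation": [0.464, 0.09, 0], "twist": 0, "hand": 1}
    - {"translation": [0.464, 0.09, 0], "twist": 0, "hand": 1}
    - {"translation": [0.464, 0.09, 0], "twist": 0, "hand": 1}
    - {"translation": [0.464, 0.09, 0], "twist": 0, "hand": 1}
    - {"translation": [0.464, 0.09, 0], "twist": 0, "hand": 1}
    - {"translation": [0.464, 0.09, 0], "twist": 0, "hand": 1}
    - {"translation": [0, 0, 0], "twist": 0, "hand": 1}

```text
time: 6.6
tool_pos: [0.5424, 0.021, 0.2289]
tool_rot: [-0.007, 0.752, 0.659, 0.003]
contact_force: [-0.9, 0.1, 0.4]
gripper_width: 1.0
grasp_force: 0.0
```

```bash
python3 go.py .5434 .0158 .077
python3 - <<'E'
from h import *
snap("side","pre",(160,60,340,260),3)
E
```

```text
6.6 j [-0.105 -0.145  1.794  0.013  1.498  0.027] p [0.5424 0.021  0.2289] r 0.543 pitchsum-pi 0.006
axes x,y,z: [[0.133, 0.991, 0.013], [0.991, -0.132, -0.007], [-0.005, 0.013, -1.0]] w 0.999685065551655 F [-0.9  0.1  0.4]
yaw of tool y -7.61 shift mm in tool axes [ -6.9   2.7 151.8]
```

View pics/pre.png

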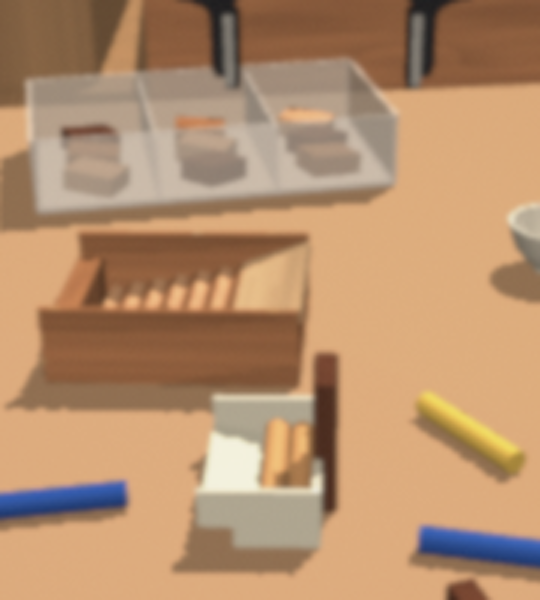

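Call:
apply_moves:
  targets:
    - {"translation": [-0.07, 0.03, 0.4], "twist": 0, "hand": 1}
    - {"translation": [0, 0, 0.4], "twist": 0, "hand": 1}
    - {"translation": [0, 0, 0.4], "twist": 0, "hand": 1}
    - {"translation": [0, 0, 0.32], "twist": 0, "hand": 1}
    - {"translation": [0, 0, 0], "twist": 0, "hand": 1}

```text
time: 7.15
tool_pos: [0.538, 0.0101, 0.0709]
tool_rot: [-0.01, 0.755, 0.656, -0.002]
contact_force: [-1.1, -0.5, -1.5]
gripper_width: 0.998
grasp_force: 0.0
```

Call:
apply_moves:
  targets:
    - {"translation": [0, 0, 0], "twist": 0, "hand": 0.3}
    - {"translation": [0, 0, 0], "twist": 0, "hand": 0.25}
    - {"translation": [0, 0, 0], "twist": 0, "hand": 0.2}
    - {"translation": [0, 0, 0], "twist": 0, "hand": 0}
    - {"translation": [0, 0, 0], "twist": 0, "hand": 0}
    - {"translation": [0, 0, 0], "twist": 0, "hand": 0}

```text
time: 7.75
tool_pos: [0.5436, 0.0106, 0.078]
tool_rot: [-0.006, 0.754, 0.657, 0.002]
contact_force: [-0.7, 0.2, 6.0]
gripper_width: 0.124
grasp_force: 58.7
```

```bash
python3 go.py .5434 .0158 .2
```

```text
7.75 j [-1.230e-01 -1.000e-03  1.922e+00  1.200e-02  1.226e+00  1.100e-02] p [0.5436 0.0106 0.078 ] r 0.544 pitchsum-pi 0.005
axes x,y,z: [[0.138, 0.99, 0.011], [0.99, -0.137, -0.005], [-0.004, 0.011, -1.0]] w 0.1242712903074704 F [-0.7  0.2  6. ]
yaw of tool y -7.9 shift mm in tool axes [   6.4   -1.5 -121.9]
```

Call:
apply_moves:
  targets:
    - {"translation": [0, 0, -0.1], "twist": 0, "hand": 0}
    - {"translation": [0, 0, -0.15], "twist": 0, "hand": 0}
    - {"translation": [0, 0, -0.2], "twist": 0, "hand": 0}
    - {"translation": [0, 0, -0.2], "twist": 0, "hand": 0}
    - {"translation": [0, 0, -0.2], "twist": 0, "hand": 0}
    - {"translation": [0, 0, -0.15], "twist": 0, "hand": 0}
    - {"translation": [0, 0, -0.1], "twist": 0, "hand": 0}
    - {"translation": [0, 0, 0], "twist": 0, "hand": 0}

```text
time: 8.55
tool_pos: [0.5443, 0.0093, 0.1885]
tool_rot: [-0.005, 0.754, 0.657, 0.003]
contact_force: [-0.1, 0.2, -1.6]
gripper_width: 0.117
grasp_force: 58.6
```

```bash
python3 go.py .5434 .0106 .2;  python3 - <<'E'
from h import *
a=grab_frame("top")[100:290,60:330,::-1];b=grab_frame("side")[110:300,140:410,::-1]
cv2.imwrite("pics/lift.png",cv2.resize(np.vstack([a,b]),None,fx=1.57,fy=1.57,interpolation=cv2.INTER_CUBIC))
E
```

```text
8.55 j [-0.125 -0.115  1.835  0.011  1.425  0.011] p [0.5443 0.0093 0.1885] r 0.544 pitchsum-pi 0.004
axes x,y,z: [[0.138, 0.99, 0.011], [0.99, -0.137, -0.004], [-0.002, 0.011, -1.0]] w 0.11722643380059851 F [-0.1  0.2 -1.6]
yaw of tool y -7.9 shift mm in tool axes [  1.3  -1.1 -11.5]
```

View pics/lift.png

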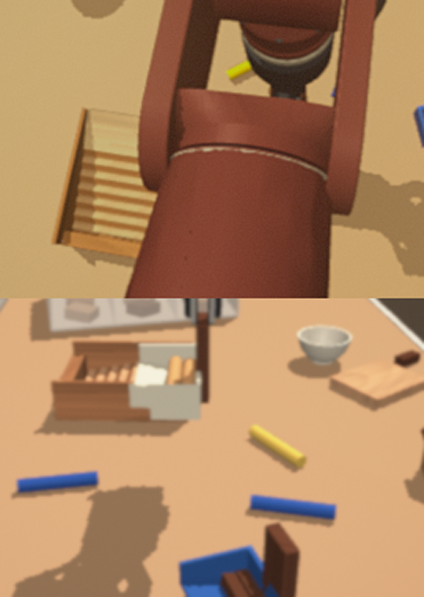

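Call:
apply_moves:
  targets:
    - {"translation": [0.1, 0, 0], "twist": 0, "hand": 0}
    - {"translation": [0.2, 0, 0], "twist": 0, "hand": 0}
    - {"translation": [0.3, -0.02, 0], "twist": 0.05, "hand": 0}
    - {"translation": [0.35, -0.02, 0], "twist": 0.05, "hand": 0}
    - {"translation": [0.35, -0.02, 0], "twist": 0.05, "hand": 0}
    - {"translation": [0.3, -0.01, 0], "twist": 0.04, "hand": 0}
    - {"translation": [0.25, 0, 0], "twist": 0, "hand": 0}
    - {"translation": [0.15, 0, 0], "twist": 0, "hand": 0}

```text
time: 9.45
tool_pos: [0.5648, 0.2106, 0.1873]
tool_rot: [-0.007, 0.76, 0.65, 0.001]
contact_force: [0.5, -0.7, -2.8]
gripper_width: 0.121
grasp_force: 58.6
```

Call:
apply_moves:
  targets:
    - {"translation": [0.04, 0, 0], "twist": 0, "hand": 0}
    - {"translation": [0, 0, 0], "twist": 0, "hand": 0}
    - {"translation": [0, 0, 0], "twist": 0, "hand": 0}

```text
time: 9.75
tool_pos: [0.5661, 0.2114, 0.1884]
tool_rot: [-0.006, 0.761, 0.649, 0.001]
contact_force: [0.2, -1.0, -2.5]
gripper_width: 0.121
grasp_force: 58.6
```

```bash
python3 go.py .5654 .2124 .14;  python3 - <<'E'
from h import *
snap("side","over",(180,100,320,205),5.6)
E
```

```text
9.75 j [0.228 0.029 1.696 0.012 1.42  0.384] p [0.5661 0.2114 0.1884] r 0.604 pitchsum-pi 0.004
axes x,y,z: [[0.157, 0.988, 0.01], [0.988, -0.157, -0.008], [-0.006, 0.011, -1.0]] w 0.12075795539334538 F [ 0.2 -1.  -2.5]
yaw of tool y -9.04 shift mm in tool axes [ 0.4 -0.5 48.4]
```

View pics/over.png

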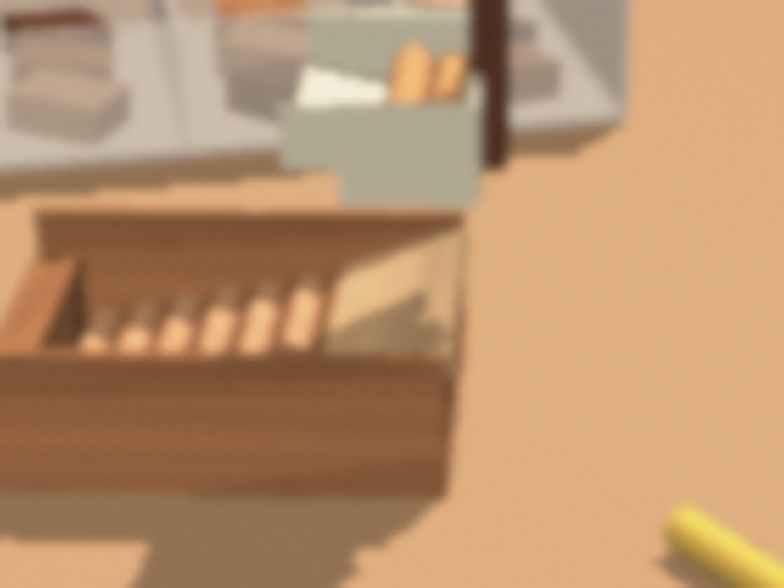

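Run:
```python
from fit import *
q=[.5661-.0379*.9877+.1563*-.0,0,0]
c,s=np.cos(np.radians(-9)),np.sin(np.radians(-9))
dx,dy=.0379,-.00515
o=[.5661-(c*dx-s*dy),.2114-(s*dx+c*dy),np.radians(-9)]
L=[(35,-54,0),(-15,-54,0),(35,-54,38),(-35,-54,38)]
W=P(o,L);W[:,2]+=.1104
print(np.round(o,4),((proj("side",W)-[180,100]+.4)*5.6).round(0).tolist(),"seen (480,205),(340,203),(481,103),(280,100)")
```

```text
[ 0.5295  0.2224 -0.1571] [[478.0, 210.0], [339.0, 209.0], [478.0, 109.0], [278.0, 108.0]] seen (480,205),(340,203),(481,103),(280,100)
```

Call:
apply_moves:
  targets:
    - {"translation": [0, 0, 0.1], "twist": 0, "hand": 0}
    - {"translation": [0, 0, 0.15], "twist": 0, "hand": 0}
    - {"translation": [0, 0, 0.15], "twist": 0, "hand": 0}
    - {"translation": [0, 0, 0.1], "twist": 0, "hand": 0}
    - {"translation": [0, 0, 0.03], "twist": 0, "hand": 0}
    - {"translation": [0, 0, 0], "twist": 0, "hand": 0}
    - {"translation": [0, 0, 0], "twist": 0, "hand": 0}

```text
time: 10.5
tool_pos: [0.5663, 0.213, 0.1362]
tool_rot: [-0.006, 0.76, 0.649, 0.002]
contact_force: [0.7, 0.1, -2.0]
gripper_width: 0.119
grasp_force: 58.7
```

Call:
apply_moves:
  targets:
    - {"translation": [0, 0, 0.02], "twist": 0, "hand": 0}
    - {"translation": [0, 0, 0], "twist": 0, "hand": 0}

```text
time: 10.7
tool_pos: [0.5662, 0.2129, 0.1342]
tool_rot: [-0.006, 0.76, 0.649, 0.002]
contact_force: [-0.4, -0.4, -3.2]
gripper_width: 0.123
grasp_force: 58.6
```

Call:
apply_moves:
  targets:
    - {"translation": [0, 0, 0.02], "twist": 0, "hand": 0}
    - {"translation": [0, 0, 0], "twist": 0, "hand": 0}

```text
time: 10.9
tool_pos: [0.5658, 0.2129, 0.1316]
tool_rot: [-0.006, 0.76, 0.649, 0.002]
contact_force: [0.4, -0.2, -1.7]
gripper_width: 0.124
grasp_force: 58.6
```

Call:
apply_moves:
  targets:
    - {"translation": [0, 0, 0.02], "twist": 0, "hand": 0}
    - {"translation": [0, 0, 0], "twist": 0, "hand": 0}

```text
time: 11.1
tool_pos: [0.5664, 0.2129, 0.1304]
tool_rot: [-0.006, 0.76, 0.649, 0.002]
contact_force: [0.5, -1.2, 0.2]
gripper_width: 0.121
grasp_force: 59.1
```

Call:
apply_moves:
  targets:
    - {"translation": [0, 0, 0.02], "twist": 0, "hand": 0}
    - {"translation": [0, 0, 0], "twist": 0, "hand": 0}

```text
time: 11.3
tool_pos: [0.5674, 0.2128, 0.1299]
tool_rot: [-0.005, 0.76, 0.649, 0.003]
contact_force: [0.9, -1.6, 4.8]
gripper_width: 0.123
grasp_force: 60.2
```

Call:
apply_moves:
  targets:
    - {"translation": [0, 0, 0], "twist": 0, "hand": 0.15}
    - {"translation": [0, -0.03, 0], "twist": 0, "hand": 0.18}
    - {"translation": [0, -0.03, 0], "twist": 0, "hand": 0.2}
    - {"translation": [0, -0.03, 0], "twist": 0, "hand": 0.22}
    - {"translation": [0, -0.03, 0], "twist": 0, "hand": 0.24}

```text
time: 11.8
tool_pos: [0.5533, 0.2149, 0.1273]
tool_rot: [-0.007, 0.76, 0.65, 0.001]
contact_force: [-0.4, -0.3, -0.2]
gripper_width: 0.242
grasp_force: 0.1
```

```bash
python3 go.py .5654 .2124 .14;  python3 - <<'E'
from h import *
snap("side","tip1",(180,100,320,205),5.6)
E
```

```text
11.8 j [0.239 0.058 1.772 0.013 1.315 0.392] p [0.5533 0.2149 0.1273] r 0.594 pitchsum-pi 0.004
axes x,y,z: [[0.156, 0.988, 0.01], [0.988, -0.156, -0.009], [-0.007, 0.012, -1.0]] w 0.24192835972432875 F [-0.4 -0.3 -0.2]
yaw of tool y -8.98 shift mm in tool axes [ -0.4  12.3 -12.8]
```

View pics/tip1.png

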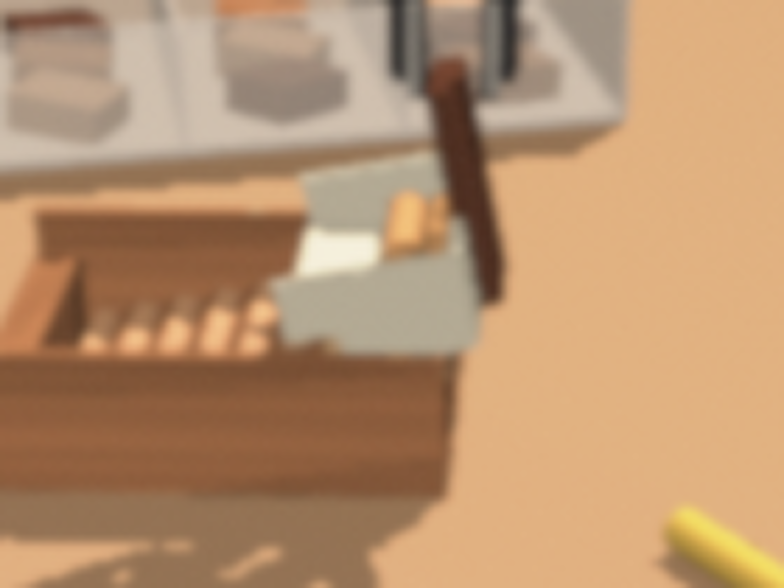

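Run:
```python
from fit import *
from scipy.spatial.transform import Rotation as R
s=state();m=R.from_quat(s["tool_rot"],scalar_first=True).as_matrix()
f=lambda W:((proj("side",W)-[180,100]+.4)*5.6).round(0).tolist()
print("tips",f([s["tool_pos"]+m@np.array([-.011,y,z]) for y in(-.01,.01) for z in(.022,.01)]), "seen bottoms ~(405,85),(500,95)")
```

```text
tips [[426.0, 182.0], [426.0, 151.0], [480.0, 182.0], [480.0, 152.0]] seen bottoms ~(405,85),(500,95)
```

Run:
```python
from fit import *
W=np.array([[.5424-.0425,.021+.006,.2289-.009],[.5424+.0425,.021-.006,.2289-.009]])
W2=np.array([[.5424-.0425,.021+.006,.2289+.03],[.5424+.0425,.021-.006,.2289+.03]])
print(((proj("side",W)-[160,60])*3).round(),((proj("side",W2)-[160,60])*3).round(),"seen bottoms (230,85),(418,85)")
```

```text
[[241. 143.]
 [403. 142.]] [[238.  69.]
 [406.  69.]] seen bottoms (230,85),(418,85)
```

Call:
apply_moves:
  targets:
    - {"translation": [0, 0, 0.08], "twist": 0, "hand": 0.26}
    - {"translation": [0, -0.03, 0], "twist": 0, "hand": 0.28}
    - {"translation": [0, -0.03, 0], "twist": 0, "hand": 0.3}
    - {"translation": [0, -0.03, 0], "twist": 0, "hand": 0.3}
    - {"translation": [0, 0, 0], "twist": 0, "hand": 0.3}

```text
time: 12.35
tool_pos: [0.5448, 0.2164, 0.12]
tool_rot: [-0.006, 0.76, 0.65, 0.002]
contact_force: [-0.4, 0.3, -0.3]
gripper_width: 0.302
grasp_force: 0.1
```

```bash
python3 go.py .5654 .2124 .14;  python3 - <<'E'
from h import *
snap("side","tip2",(180,100,320,205),5.6)
E
```

```text
12.35 j [0.245 0.047 1.796 0.013 1.301 0.398] p [0.5448 0.2164 0.12  ] r 0.586 pitchsum-pi 0.003
axes x,y,z: [[0.156, 0.988, 0.011], [0.988, -0.156, -0.008], [-0.006, 0.012, -1.0]] w 0.3022596963509746 F [-0.4  0.3 -0.3]
yaw of tool y -8.98 shift mm in tool axes [ -0.5  20.9 -20.2]
```

View pics/tip2.png

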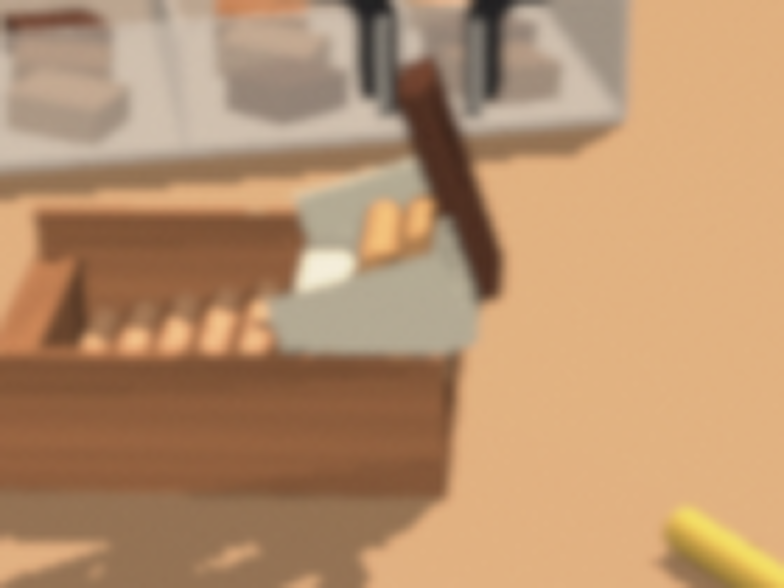

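Call:
apply_moves:
  targets:
    - {"translation": [0, 0, 0], "twist": 0, "hand": 0.3}
    - {"translation": [0, 0, 0], "twist": 0, "hand": 0.3}
    - {"translation": [0, 0, 0], "twist": 0, "hand": 0.3}
    - {"translation": [0, 0, 0], "twist": 0, "hand": 0.3}

```text
time: 12.8
tool_pos: [0.5453, 0.2163, 0.1201]
tool_rot: [-0.006, 0.76, 0.649, 0.002]
contact_force: [-0.2, 0.4, -0.6]
gripper_width: 0.301
grasp_force: 0.1
```

```bash
cat > dw.py <<'E'
from h import *
q=np.load("q.npz")["rack"];c,s=np.cos(q[2]),np.sin(q[2])
for cam in("side","top"):
    grab_frame(cam)
    for n in("dowel_a","scoop"):
        for r in recognise(cam,n):
            p=np.array(r["point"]);d=p[:2]-q[:2]
            if n=="scoop" or np.hypot(*d)<.2: print(cam,n,round(r["score"],2),"rack mm",(np.array([c*d[0]+s*d[1],-s*d[0]+c*d[1],p[2]])*1e3).round(0),"px",(( proj(cam,p)[0]-[180,100])*5.6).round(0) if cam=="side" else "")
E
python3 dw.py
```

```text
side dowel_a 0.53 rack mm [ 25. -10.  57.] px [279. 290.]
side dowel_a 0.42 rack mm [ 2.  3. 40.] px [225. 315.]
side scoop 0.62 rack mm [ 75. -19.  69.] px [404. 274.]
top dowel_a 0.69 rack mm [ 16. -16.  44.] px 
top dowel_a 0.52 rack mm [-34.  -2.  34.] px 
top scoop 0.85 rack mm [ 71. -20.  59.] px
```

Call:
apply_moves:
  targets:
    - {"translation": [0, 0, 0], "twist": 0, "hand": 0.3}
    - {"translation": [0, 0, 0], "twist": 0, "hand": 0.3}
    - {"translation": [0, 0, 0], "twist": 0, "hand": 0.3}
    - {"translation": [0, 0, 0], "twist": 0, "hand": 0.3}
    - {"translation": [0, 0, 0], "twist": 0, "hand": 0.3}
    - {"translation": [0, 0, 0], "twist": 0, "hand": 0.3}
    - {"translation": [0, 0, 0], "twist": 0, "hand": 0.3}
    - {"translation": [0, 0, 0], "twist": 0, "hand": 0.3}

```text
time: 13.9
tool_pos: [0.5451, 0.2163, 0.1199]
tool_rot: [-0.006, 0.76, 0.649, 0.002]
contact_force: [-0.7, -0.1, 0.0]
gripper_width: 0.303
grasp_force: 0.1
```

```bash
python3 dw.py; python3 -c "
from h import *
a=grab_frame('top')[130:290,60:290,::-1];b=grab_frame('side')[100:205,180:320,::-1]
cv2.imwrite('pics/after.png',np.vstack([cv2.resize(a,(440,306),interpolation=2),cv2.resize(b,(440,294),interpolation=2)]))"
```

```text
side dowel_a 0.47 rack mm [18. -1. 39.] px [266. 322.]
side scoop 0.83 rack mm [ 77. -18.  67.] px [411. 275.]
top dowel_a 0.65 rack mm [-57.  -6.  26.] px 
top dowel_a 0.54 rack mm [ 16. -16.  40.] px 
top scoop 0.59 rack mm [ 68. -18.  57.] px
```

Call:
apply_moves:
  targets:
    - {"translation": [0, 0, 0.06], "twist": 0, "hand": 0.3}
    - {"translation": [0, 0, 0], "twist": 0, "hand": 0.27}
    - {"translation": [0, 0.02, 0], "twist": 0, "hand": 0.24}
    - {"translation": [0, 0.02, 0], "twist": 0, "hand": 0.21}
    - {"translation": [0, 0.02, 0], "twist": 0, "hand": 0.18}
    - {"translation": [0, 0.02, 0], "twist": 0, "hand": 0.15}
    - {"translation": [0, 0, 0], "twist": 0, "hand": 0}
    - {"translation": [0, 0, 0], "twist": 0, "hand": 0}

```text
time: 15.1
tool_pos: [0.5538, 0.2151, 0.1146]
tool_rot: [-0.006, 0.76, 0.649, 0.002]
contact_force: [2.1, -0.6, 1.3]
gripper_width: 0.146
grasp_force: 60.5
```

Call:
apply_moves:
  targets:
    - {"translation": [0, 0, 0], "twist": 0, "hand": 0}
    - {"translation": [0, 0, -0.05], "twist": 0, "hand": 0}
    - {"translation": [0, 0, -0.1], "twist": 0, "hand": 0}
    - {"translation": [0, 0, -0.2], "twist": 0, "hand": 0}
    - {"translation": [0, 0, -0.3], "twist": 0, "hand": 0}
    - {"translation": [0, 0, -0.2], "twist": 0, "hand": 0}
    - {"translation": [0, 0, 0], "twist": 0, "hand": 0}

```text
time: 15.8
tool_pos: [0.5551, 0.2148, 0.2032]
tool_rot: [-0.005, 0.76, 0.65, 0.005]
contact_force: [0.4, 0.4, -0.2]
gripper_width: 0.15
grasp_force: 59.4
```

```bash
python3 dw.py; python3 go.py .5436 .0106 .21
```

```text
side dowel_a 0.65 rack mm [23.  3. 39.] px [278. 318.]
side scoop 0.94 rack mm [ 69. -21. 162.] px [384.  38.]
side scoop 0.69 rack mm [-53.  22.  26.] px [ 98. 325.]
top dowel_a 0.88 rack mm [-54.  -1.  24.] px 
top dowel_a 0.8 rack mm [15. -3. 41.] px 
top scoop 0.9 rack mm [ 66. -18. 149.] px 
16.1 j [ 0.238 -0.004  1.715  0.013  1.437  0.393] p [0.5523 0.2139 0.1967] r 0.592 pitchsum-pi 0.006
axes x,y,z: [[0.156, 0.988, 0.009], [0.988, -0.156, -0.011], [-0.009, 0.011, -1.0]] w 0.1453285904710599 F [ 0.1  0.1 -1.7]
yaw of tool y -8.99 shift mm in tool axes [-202.    23.   -15.5]
```

```bash
python3 -c "
from h import *
a=grab_frame('top')[130:290,60:290,::-1];b=grab_frame('side')[70:205,170:340,::-1]
cv2.imwrite('pics/after2.png',np.hstack([cv2.resize(a,(400,278),interpolation=2),cv2.resize(b,(350,278),interpolation=2)]))"
```

```text
(no output)
```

View pics/after2.png

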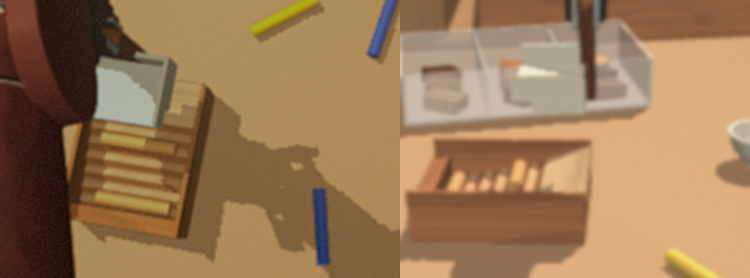

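Call:
apply_moves:
  targets:
    - {"translation": [-0.12, 0.02, 0], "twist": 0, "hand": 0}
    - {"translation": [-0.25, 0.03, 0], "twist": 0, "hand": 0}
    - {"translation": [-0.35, 0.04, 0], "twist": 0, "hand": 0}
    - {"translation": [-0.35, 0.04, 0], "twist": 0, "hand": 0}
    - {"translation": [-0.35, 0.04, 0], "twist": 0, "hand": 0}
    - {"translation": [-0.3, 0.03, 0], "twist": 0, "hand": 0}
    - {"translation": [-0.2, 0.02, 0], "twist": 0, "hand": 0}
    - {"translation": [-0.1, 0.01, 0], "twist": 0, "hand": 0}

```text
time: 17.0
tool_pos: [0.5442, 0.0088, 0.1963]
tool_rot: [-0.006, 0.761, 0.649, 0.001]
contact_force: [0.0, -0.2, -0.6]
gripper_width: 0.149
grasp_force: 59.4
```

Call:
apply_moves:
  targets:
    - {"translation": [0, 0, 0.15], "twist": 0, "hand": 0}
    - {"translation": [0, 0, 0.25], "twist": 0, "hand": 0}
    - {"translation": [0, 0, 0.25], "twist": 0, "hand": 0}
    - {"translation": [0, 0, 0.2], "twist": 0, "hand": 0}
    - {"translation": [0, 0, 0.1], "twist": 0, "hand": 0}
    - {"translation": [0, 0, 0.05], "twist": 0, "hand": 0}
    - {"translation": [0, 0, 0], "twist": 0, "hand": 0}
    - {"translation": [0, 0, 0], "twist": 0, "hand": 0}

```text
time: 17.8
tool_pos: [0.5448, 0.0124, 0.0976]
tool_rot: [-0.006, 0.76, 0.65, 0.002]
contact_force: [1.0, -0.3, -1.3]
gripper_width: 0.149
grasp_force: 59.4
```

```bash
python3 go.py .5436 .0106 .078; python3 -c "
from h import *
r=regions_of('side','scoop') if grab_frame('side') is not None else 0
for x in r:
  v,u=np.where(x['pixels']);print(x['score'],u.min(),u.max(),v.min(),v.max(),len(u))
print(proj('side',[[.55,-.04,0],[.50,-.03,0]]))"; python3 dw.py
```

```text
17.8 j [-0.12  -0.023  1.907  0.012  1.262  0.033] p [0.5448 0.0124 0.0976] r 0.545 pitchsum-pi 0.005
axes x,y,z: [[0.156, 0.988, 0.011], [0.988, -0.156, -0.006], [-0.004, 0.012, -1.0]] w 0.14933894924996213 F [ 1.  -0.3 -1.3]
yaw of tool y -8.98 shift mm in tool axes [-2.2 -0.8 19.5]
0.61 226 274 159 225 2230
[[276.49812346 242.62777516]
 [246.93029258 241.34166172]]
side dowel_a 0.64 rack mm [-53.  24.  28.] px [ 99. 319.]
side dowel_a 0.63 rack mm [18.  4. 42.] px [266. 311.]
side scoop 0.56 rack mm [  89. -220.   52.] px [412. 590.]
top dowel_a 0.85 rack mm [17. -2. 42.] px 
top dowel_a 0.64 rack mm [-55.  -0.  26.] px
```

Call:
apply_moves:
  targets:
    - {"translation": [0, 0, 0.1], "twist": 0, "hand": 0}
    - {"translation": [0, 0, 0.06], "twist": 0, "hand": 0}
    - {"translation": [0, 0, 0], "twist": 0, "hand": 0}
    - {"translation": [0, 0, 0], "twist": 0, "hand": 0}

```text
time: 18.6
tool_pos: [0.5435, 0.0125, 0.0798]
tool_rot: [-0.007, 0.76, 0.649, 0.001]
contact_force: [0.5, -0.1, -0.7]
gripper_width: 0.147
grasp_force: 59.4
```

Call:
apply_moves:
  targets:
    - {"translation": [0, 0, 0.03], "twist": 0, "hand": 0}
    - {"translation": [0, 0, 0], "twist": 0, "hand": 0}

```text
time: 18.8
tool_pos: [0.5438, 0.0125, 0.0773]
tool_rot: [-0.006, 0.76, 0.649, 0.002]
contact_force: [-1.1, -0.4, -0.4]
gripper_width: 0.151
grasp_force: 59.4
```

Call:
apply_moves:
  targets:
    - {"translation": [0, 0, 0.03], "twist": 0, "hand": 0}
    - {"translation": [0, 0, 0], "twist": 0, "hand": 0}

```text
time: 19.0
tool_pos: [0.5436, 0.0125, 0.0741]
tool_rot: [-0.007, 0.76, 0.649, 0.001]
contact_force: [-0.4, 0.6, -2.3]
gripper_width: 0.149
grasp_force: 59.4
```

Call:
apply_moves:
  targets:
    - {"translation": [0, 0, 0.02], "twist": 0, "hand": 0}
    - {"translation": [0, 0, 0], "twist": 0, "hand": 0}

```text
time: 19.2
tool_pos: [0.5437, 0.0125, 0.0723]
tool_rot: [-0.006, 0.76, 0.649, 0.002]
contact_force: [-0.5, 0.1, -2.5]
gripper_width: 0.152
grasp_force: 59.4
```

Call:
apply_moves:
  targets:
    - {"translation": [0, 0, 0.03], "twist": 0, "hand": 0}
    - {"translation": [0, 0, 0], "twist": 0, "hand": 0}

```text
time: 19.4
tool_pos: [0.5435, 0.0125, 0.069]
tool_rot: [-0.007, 0.76, 0.649, 0.001]
contact_force: [-1.2, -0.4, -2.5]
gripper_width: 0.145
grasp_force: 59.3
```

Call:
apply_moves:
  targets:
    - {"translation": [0, 0, 0.02], "twist": 0, "hand": 0}
    - {"translation": [0, 0, 0], "twist": 0, "hand": 0}

```text
time: 19.6
tool_pos: [0.5436, 0.0126, 0.0672]
tool_rot: [-0.007, 0.76, 0.649, 0.001]
contact_force: [-0.2, 0.6, -2.4]
gripper_width: 0.149
grasp_force: 59.4
```

Call:
apply_moves:
  targets:
    - {"translation": [0, 0, 0.02], "twist": 0, "hand": 0}
    - {"translation": [0, 0, 0], "twist": 0, "hand": 0}

```text
time: 19.8
tool_pos: [0.5437, 0.0126, 0.0652]
tool_rot: [-0.007, 0.76, 0.649, 0.002]
contact_force: [0.2, -0.4, -1.7]
gripper_width: 0.15
grasp_force: 59.4
```

Call:
apply_moves:
  targets:
    - {"translation": [0, 0, 0.02], "twist": 0, "hand": 0}
    - {"translation": [0, 0, 0], "twist": 0, "hand": 0}

```text
time: 20.0
tool_pos: [0.5437, 0.0126, 0.0633]
tool_rot: [-0.006, 0.76, 0.649, 0.002]
contact_force: [-0.0, 0.3, -1.1]
gripper_width: 0.148
grasp_force: 59.4
```

Call:
apply_moves:
  targets:
    - {"translation": [0, 0, 0.02], "twist": 0, "hand": 0}
    - {"translation": [0, 0, 0], "twist": 0, "hand": 0}

```text
time: 20.2
tool_pos: [0.5447, 0.0124, 0.0623]
tool_rot: [-0.006, 0.76, 0.649, 0.002]
contact_force: [0.8, -1.2, 1.9]
gripper_width: 0.144
grasp_force: 59.6
```

```bash
python3 -c "
from h import *
grab_frame('side')
for x in regions_of('side','scoop'):
  v,u=np.where(x['pixels']);print(x['score'],u.min(),u.max(),v.min(),v.max(),len(u))
print(proj('side',[[.55,-.04,0],[.55,-.04,.01],[.50,-.03,0]]))"
```

```text
0.95 226 274 176 242 2268
[[276.49812346 242.62777516]
 [276.54584075 237.87686365]
 [246.93029258 241.34166172]]
```

Touching the bench (row 242 as predicted). Release gently and retreat up.

Call:
apply_moves:
  targets:
    - {"translation": [0, 0, 0], "twist": 0, "hand": 0.2}
    - {"translation": [0, 0, 0], "twist": 0, "hand": 0.3}
    - {"translation": [0, 0, 0], "twist": 0, "hand": 0.6}
    - {"translation": [0, 0, 0], "twist": 0, "hand": 0.8}
    - {"translation": [0, 0, -0.1], "twist": 0, "hand": 0.8}
    - {"translation": [0, 0, -0.3], "twist": 0, "hand": 0.8}
    - {"translation": [0, 0, -0.4], "twist": 0, "hand": 0.8}
    - {"translation": [0, 0, -0.4], "twist": 0, "hand": 0.8}

```text
time: 21.1
tool_pos: [0.544, 0.0113, 0.183]
tool_rot: [-0.007, 0.76, 0.649, 0.001]
contact_force: [1.3, 0.4, 0.2]
gripper_width: 0.799
grasp_force: 0.0
```

Call:
apply_moves:
  targets:
    - {"translation": [0, 0, -0.3], "twist": 0, "hand": 0.8}
    - {"translation": [0, 0, 0], "twist": 0, "hand": 0.8}
    - {"translation": [0, 0, 0], "twist": 0, "hand": 0.8}
    - {"translation": [0, 0, 0], "twist": 0, "hand": 0.8}

```text
time: 21.5
tool_pos: [0.5438, 0.011, 0.2101]
tool_rot: [-0.007, 0.76, 0.649, 0.001]
contact_force: [0.4, -0.0, -0.2]
gripper_width: 0.8
grasp_force: 0.0
```

```bash
python3 dw.py; python3 -c "
from h import *
grab_frame('side')
for x in regions_of('side','scoop'):
  v,u=np.where(x['pixels']);print(x['score'],u.min(),u.max(),v.min(),v.max(),len(u))
q=np.load('q.npz')['rack'];c,s=np.cos(q[2]),np.sin(q[2])
grab_frame('top')
for x in regions_of('top','dowel_a'):
  v,u=np.where(x['pixels']);P=np.array([onz('top',a,b,.035) for a,b in zip(u,v)])[:,:2]-q[:2];X=c*P[:,0]+s*P[:,1];Y=-s*P[:,0]+c*P[:,1]
  if abs(X.mean())<.1 and abs(Y.mean())<.07:
    w,V=np.linalg.eigh(np.cov(X,Y));d=V[:,1];print('dowel x,y mm',(X.mean()*1e3).round(),Y.min().round(3),Y.max().round(3),'angle to y deg',np.degrees(np.arctan(d[0]/d[1])).round(1))"
```

```text
side dowel_a 0.62 rack mm [-51.  23.  24.] px [104. 328.]
side scoop 0.72 rack mm [  88. -213.   16.] px [410. 674.]
top dowel_a 0.78 rack mm [15. 20. 39.] px 
top dowel_a 0.55 rack mm [-59.  12.  19.] px 
0.85 227 273 177 241 2201
dowel x,y mm -56.0 -0.021 0.041 angle to y deg 2.0
dowel x,y mm 14.0 -0.004 0.047 angle to y deg 1.7
```

```bash
python3 -c "
from plant import *
print(job_done())"
```

```text
the job is handed in; nothing more can be done
None
```

I poured both dowels into separate grooves of the rack (rack x about 14 and −56 mm), stood the empty white scoop upright on the bench and released it, then handed the job in at about 22 s; no verdict came back.

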